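# Lock the class tablet into its cradle with the linch pin

### The job

Class is over: lock the tablet into its cradle. On the cradle that holds the tablet, push the yellow-headed linch pin fully home through its two lugs with its red ring still standing up, then flip the sprung ring over the pin's end so that it snaps down, and let go. Leave the pin and ring of the empty cradle alone.

Things in the scene. Friction and masses are not known exactly. Their poses are not given: they have to be found in the camera images.
- lock_head (a point): Centre of the back face of the yellow pin head (28 mm disc, axis level, 60 mm up) at the right side of the cradle with the tablet; moves with the pin. x = push direction, roughly away from the robot; z up. Clear table behind it. Ring hinge: level, crosswise, 18 mm ahead of this point, same height. Fixed cradle 250 x 176 mm, tablet top 35 mm up; its two blue lugs 73 mm high, 26 mm wide.
- lock_pin (a joint): Pin travel, m: 0 = drawn out, 0.050 = fully home, head against the first blue lug (end stop; lugs then reach 24 to 48 mm ahead of the head's back face). Slides along lock_head's x with about 4 N friction, stays where left. Pin 86 mm long overall, shaft 10 mm.
- lock_ring (a joint): Swing of the red ring, rad: 0 = open, upright leaning 0.2 rad forward (+x); 1.25 = closed, lying forward along the pin, end over the pin's end. A bow of 5 mm wire, 43 mm wide outside, 33 inside, reaching 56 mm from its hinge (top 117 mm above the table when open). Over-centre spring: push its top forward with 1 to 2 N; past about 0.65 rad it snaps shut by itself and stays.
- spare_ring_end (a point): Middle of the upper end of the red ring, 115 mm above the table, on the other cradle: same make, empty (no tablet), with its own yellow-headed pin drawn out and its ring standing up. Bystander: leave its pin and ring as they are.

How it is judged:
By the outcome, as a careful person would: the job done as asked, in the order asked, and still so for the second after the job is handed in, with the robot touching nothing.
It also fails if it takes over 34 s, if anything falls off the work surface, if the arm or the gripper's body presses on something with over 40 N, if the wrist force passes 120 N, or if a joint passes its speed limit or range.

### The arm

A 6-joint arm with a two-finger parallel gripper is mounted at the origin on the work surface. World frame = base frame: x ahead of the robot, y to its left, z up, the work surface at z = 0. Lengths are in m, angles in rad, forces in N, time in s.
With the tool pointing down it reaches from about 0.325 to 0.85 m from the base axis. Payload 4.4 kg.
Tool frame: the origin (TCP) lies at the very end of the fingers, on their centre line; the grasp point (between the pads) lies 19 mm behind it (tcp_to_grasp is the distance from the TCP to the grasp point, in m); z points along the fingers, y is the line along which they close (so a half turn about z gives the same grasp; the last joint's range is limited). The gripper opens to 94 mm and grips with 3 to 60 N. Pads are 16 mm wide; open, the fingers measure 119 mm over their backs; the gripper's body (75 mm by 177 mm) begins 78 mm behind the grasp point.
Start: joints at [1.044, 0.207, 1.542, -0, 1.393, -0.15], TCP at [0.211, 0.535, 0.205] pointing down, gripper open.
Joint ranges: [-2.73, 2.73], [-0.86, 2.22], [0.23, 2.46], [-1.11, 4.25], [0.08, 2.63], [-2.82, 2.82]. Speed limits (rad/s): [2.79, 2.79, 3.14, 3.14, 3.14, 3.14].

### API

Orientations are given as a unit quaternion [x, y, z, w].
In Python, from bench import * gives the robot as it stands.
- The arm moves only by the tool carry_out, never from a script. Its argument "deltas" is a list of rows, each an object of numbers: "dx", "dy", "dz": the shift along the tool's x, y, z in cm; "ax", "ay", "az": the turn, a rotation vector about the tool's x, y, z in rad; "claw": the opening in per cent of the stroke, from 0 (shut) to 100 (fully open). A call has exactly 10 rows; each row is the pose to reach, as a shift and turn from the pose commanded when the call began, along the tool's axes at that moment; what a row does not reach only later rows make up. A row lasts 1/8 s, in which the tool goes at most 62.5 mm and 10.7 degrees, less where a joint would pass 70% of its speed; a pose out of reach is approached as far as the arm can. A call with a gripper value outside its range is refused whole. The fingers move at their own pace and stop on an object; "force" is the grip in N (left out, the last holds). Time passes only in rows, so rows that repeat a pose let the fingers close, or fill a call up. It gives the time, the measured TCP pose, the force, the opening and the grip force at its end, in the units of the state.
- get_obs(): the state, without advancing time (a new reading comes with each control period).
- camera(name): name is "side" or "top" or "wrist"; returns (picture, depth): 420x560x3 uint8, red, green, blue; 420x560 float32, m along the optical axis (not along the pixel's ray), 0 where there is no reading.
- camera_info(name): a dict with "vertical_fov" (degrees; the focal length in pixels is half the picture's height over the tangent of half this angle, whatever the lens; pixels are square), "cx", "cy" (the principal point, pixels), "extrinsics" (4x4, takes a point from camera to world coordinates); the wrist camera has in their place "tool_from_camera" (4x4, takes a point from camera to tool coordinates, whose origin is the TCP and whose axes are the flange's). Camera axes: x right, y down, z forward; pixel columns grow to the right and rows downward; lengths in m; the calibration is good to about 2 mm. A picture is of the moment at which its call begins: read the wrist's pose just before it. camera_info takes no time and is no camera call.
- finish_job(): hands the job in; it is judged then, once.
The state is a dict: "time_s": time; "joints": joint angles; "joint_vel": joint speeds; "joint_torque": joint torques, N m; "position": TCP position; "orientation": TCP orientation; "contact_force": force on the tool from outside, world axes, zero at the start; "wrist_torque": the same for the moment, N m; "finger_gap": opening from 0.0 (shut) to 1.0 (fully open); "grasp_force": force on a finger pad.
Only numpy, scipy, OpenCV 4.12 (cv2) and the standard library are available. Lean on these libraries where they do the work, as an engineer would, in place of code of your own. Each camera call takes 0.05 s, during which the arm holds its last target. There are 200 camera calls.

## Working session

There is one attempt and no reset: what is moved stays moved. The work goes in short steps, Python scripts to look and compute and a tool call to move; the robot and the scene stay as the last step left them, time stands still between calls to the robot, and variables do not carry over. Pictures are saved under pics/ and viewed, at most 10 in all, crops included, and the job is handed in when it is done.

Besides the shell and the picture viewer there is one more tool, called as name(argument=value, ...), one argument or row to a line, values as JSON. carry_out: Moves the arm, as the interface text tells. Its arguments: {"type":"object","properties":{"deltas":{"type":"array"},"force":{"type":"number"}},"required":["deltas"]}

```bash
mkdir -p pics
cat > h.py <<'E'
from bench import *
import numpy as np, cv2
from scipy.spatial.transform import Rotation as R
def K(n):
    i=camera_info(n); f=210/np.tan(np.radians(i["vertical_fov"])/2); return f,i
def cloud(n):
    f,i=K(n); o=get_obs(); p,d=camera(n)
    v,u=np.mgrid[:420,:560]
    P=np.stack([(u-i["cx"])/f*d,(v-i["cy"])/f*d,d,np.ones_like(d)],-1)
    if n=="wrist":
        T=np.eye(4);T[:3,:3]=R.from_quat(o["orientation"]).as_matrix();T[:3,3]=o["position"];T=T@np.array(i["tool_from_camera"])
    else: T=np.array(i["extrinsics"])
    W=(P@T.T)[...,:3]; W[d==0]=np.nan
    return p,W
E
python3 - <<'E'
from h import *
for n in("top","side"):
    p,W=cloud(n); cv2.imwrite(f"pics/{n}1.png",p[...,::-1]); np.savez(f"{n}1.npz",p=p,W=W)
    hsv=cv2.cvtColor(p,cv2.COLOR_RGB2HSV).astype(int)
    H,S,V=hsv[...,0],hsv[...,1],hsv[...,2]
    for c,m in(("yel",(H>20)&(H<35)&(S>120)&(V>80)),("red",((H<8)|(H>172))&(S>130)&(V>60)),("blue",(H>100)&(H<125)&(S>120)&(V>50))):
        k,l,s,ce=cv2.connectedComponentsWithStats(m.astype(np.uint8))
        for j in range(1,k):
            if s[j,4]>15:
                w=W[l==j]; print(n,c,s[j],np.nanmedian(w,0).round(4),np.nanmin(w,0).round(3),np.nanmax(w,0).round(3))
o=get_obs();print(o["time_s"],o["position"],o["orientation"])
E
```

```text
top yel [185 202  12  14 158] [0.531  0.14   0.0714] [0.521 0.129 0.048] [0.546 0.153 0.077]
top yel [312 210  13  13 143] [ 0.5424 -0.1161  0.0347] [ 0.529 -0.128  0.029] [ 0.555 -0.104  0.04 ]
top yel [363 210  13  15 161] [ 0.5395 -0.2151  0.0715] [ 0.529 -0.238 -0.002] [ 0.568 -0.203  0.077]
top yel [274 267  10  75 322] [ 0.3584 -0.0476  0.0072] [ 0.285 -0.053 -0.005] [ 0.435 -0.043  0.013]
top red [177 193  25  14 102] [0.5475 0.1464 0.1043] [0.536 0.122 0.001] [0.575 0.175 0.118]
top red [359 202  24  14  85] [ 0.5555 -0.2137  0.1078] [ 0.545 -0.253 -0.001] [ 0.582 -0.195  0.119]
top red [ 490  250   70  133 3270] [ 0.358  -0.5317  0.0013] [ 0.24  -0.625 -0.005] [ 0.513 -0.479  0.008]
top red [280 261   4   6  22] [ 0.4404 -0.0485  0.0082] [ 0.436 -0.051  0.003] [ 0.447 -0.045  0.012]
top red [528 270  28  30 413] [ 0.4368 -0.5851  0.0015] [ 0.407 -0.614 -0.005] [ 0.47  -0.555  0.007]
top red [557 285   3  14  28] [ 0.4303 -0.6189  0.0021] [ 0.413 -0.622 -0.001] [ 0.44  -0.615  0.005]
top red [519 299  41  47 626] [ 0.3612 -0.5767  0.0013] [ 0.314 -0.62  -0.006] [ 0.411 -0.535
[... 1240 characters left out ...]
20  43 240] [ 0.5522 -0.2149  0.0966] [ 0.543 -0.238  0.023] [ 0.583 -0.162  0.118]
side blue [ 148   48   92   43 2072] [0.4918 0.5806 0.0241] [0.402 0.512 0.021] [0.616 0.676 0.028]
side blue [272 146  16  36 331] [0.6067 0.1419 0.0476] [0.588 0.133 0.009] [0.613 0.176 0.075]
side blue [ 263  228  132   84 5572] [ 0.5979 -0.1032  0.0336] [ 0.505 -0.165  0.029] [ 0.696 -0.037  0.037]
side blue [367 302   9  40 110] [ 0.6173 -0.2291  0.0635] [ 0.614 -0.232  0.01 ] [ 0.64  -0.18   0.076]
side blue [351 306  13  39 252] [ 0.5969 -0.2233  0.0491] [ 0.595 -0.232  0.012] [ 0.62  -0.182  0.075]
0.1 [0.21069416 0.53425176 0.20440611] [ 1.86790473e-01  9.82399250e-01 -9.63425379e-04 -3.23753903e-04]
```

View pics/top1.png

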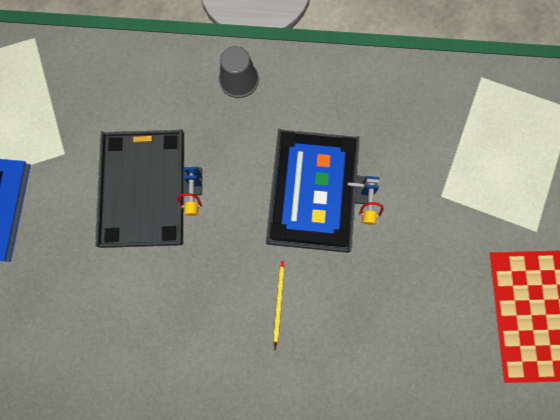

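View pics/side1.png

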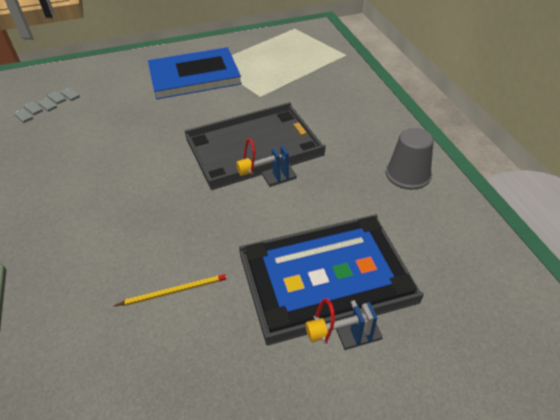

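The tablet cradle is the right one in the top view: yellow head at (369,217), ring at (371,209), lugs at (371,184). The empty cradle on the left has its ring at (189,200). Next I need the pin's yaw and the move deltas.

```bash
cat >> h.py <<'E'
def delta(pos,yaw):
    "tool-frame shift (cm) and rotvec to a down pose with tool x = -push direction"
    o=get_obs(); A=R.from_quat(o["orientation"])
    B=R.from_matrix(np.array([[-np.cos(yaw),-np.sin(yaw),0],[-np.sin(yaw),np.cos(yaw),0],[0,0,-1]]).T)
    return (A.inv().apply(np.array(pos)-o["position"])*100).round(2),(A.inv()*B).as_rotvec().round(3)
E
python3 - <<'E'
from h import *
for n in("top","side"):
    z=np.load(n+"1.npz");p,W=z["p"],z["W"]
    hsv=cv2.cvtColor(p,cv2.COLOR_RGB2HSV).astype(int);H,S,V=hsv[...,0],hsv[...,1],hsv[...,2]
    X,Y,Z=W[...,0],W[...,1],W[...,2]
    t=(Z>.026)&(Z<.045)&(X>.4)&(X<.75)&(Y>-.2)&(Y<0)&(S>0)
    print(n,"cradle",cv2.minAreaRect(W[t][:,:2].astype(np.float32)))
    b=(H>100)&(H<125)&(S>120)&(Z>.027)&(X>.45)&(Y>-.19)&(Y<0)
    print("tablet",cv2.minAreaRect(W[b][:,:2].astype(np.float32)))
    y=(H>20)&(H<35)&(S>120)&(Z>.05)&(Y<-.19)&(Y>-.25); print("head",W[y].mean(0),np.percentile(W[y],[2,98],0))
    b=(H>100)&(H<125)&(S>110)&(Z>.068)&(Y<-.19)&(Y>-.25); print("lugtop",W[b].mean(0),np.percentile(W[b],[2,98],0))
    r=((H<8)|(H>172))&(S>120)&(Z>.105)&(Y<-.19)&(Y>-.25); print("ringtop",W[r].mean(0),np.percentile(W[r],[2,98],0))
print(delta([.47,-.217,.2],0))
E
```

```text
top cradle ((0.6018228530883789, -0.10653410106897354), (0.18569281697273254, 0.24767132103443146), 88.6865463256836)
tablet ((0.6030305027961731, -0.10284804552793503), (0.12185094505548477, 0.19017773866653442), 88.48017883300781)
head [ 0.53967167 -0.21500673  0.07084124] [[ 0.52890157 -0.22743259  0.05406762]
 [ 0.55222593 -0.20371141  0.07603545]]
lugtop [ 0.60978134 -0.21660105  0.07321878] [[ 0.59918774 -0.22921278  0.07014819]
 [ 0.62312868 -0.20466141  0.0765511 ]]
ringtop [ 0.55690388 -0.2147736   0.11293601] [[ 0.55427665 -0.23119414  0.10573777]
 [ 0.55990928 -0.19987723  0.11733336]]
side cradle ((0.5997518301010132, -0.10338035225868225), (0.17742833495140076, 0.24781423807144165), 88.34333801269531)
tablet ((0.6005309224128723, -0.1100950688123703), (0.14368028938770294, 0.19019530713558197), 89.03565216064453)
head [ 0.53587679 -0.21973804  0.0701692 ] [[ 0.52622157 -0.22960169  0.05756191]
 [ 0.54847018 -0.20683147  0.07510953]]
lugtop [ 0.60654744 -0.21881407  0.07283028] [[ 0.59632209 -0.2309762   0.06808373]
 [ 0.62024221 -0.20661888  0.07531965]]
ringtop [ 0.55390224 -0.2215635   0.11264197] [[ 0.55102716 -0.23443943  0.10556869]
 [ 0.55705982 -0.20304487  0.11711661]]
(array([-51.69, -60.37,   0.55]), array([-0.002, -0.001, -0.376]))
```

carry_out(
  deltas=[
    {"dx": -26,"dy": -30,"dz": 0,"az": -0.17,"claw": 0},
    {"dx": -26,"dy": -30,"dz": 0,"az": -0.17,"claw": 0},
    {"dx": -26,"dy": -30,"dz": 0,"az": -0.17,"claw": 0},
    {"dx": -26,"dy": -30,"dz": 0,"az": -0.17,"claw": 0},
    {"dx": -26,"dy": -30,"dz": 0,"az": -0.17,"claw": 0},
    {"dx": -26,"dy": -30,"dz": 0,"az": -0.17,"claw": 0},
    {"dx": -51.7,"dy": -60.4,"dz": 0.5,"az": -0.35,"claw": 0},
    {"dx": -51.7,"dy": -60.4,"dz": 0.5,"az": -0.35,"claw": 0},
    {"dx": -51.7,"dy": -60.4,"dz": 0.5,"az": -0.35,"claw": 0},
    {"dx": -51.7,"dy": -60.4,"dz": 0.5,"az": -0.35,"claw": 0},
  ],
)

```text
validation failed for argument at $.de...
```

carry_out(
  deltas=[
    {"dx": -26,"dy": -30,"dz": 0,"ax": 0,"ay": 0,"az": -0.17,"claw": 0},
    {"dx": -26,"dy": -30,"dz": 0,"ax": 0,"ay": 0,"az": -0.17,"claw": 0},
    {"dx": -26,"dy": -30,"dz": 0,"ax": 0,"ay": 0,"az": -0.17,"claw": 0},
    {"dx": -26,"dy": -30,"dz": 0,"ax": 0,"ay": 0,"az": -0.17,"claw": 0},
    {"dx": -26,"dy": -30,"dz": 0,"ax": 0,"ay": 0,"az": -0.17,"claw": 0},
    {"dx": -26,"dy": -30,"dz": 0,"ax": 0,"ay": 0,"az": -0.17,"claw": 0},
    {"dx": -51.7,"dy": -60.4,"dz": 0.5,"ax": 0,"ay": 0,"az": -0.35,"claw": 0},
    {"dx": -51.7,"dy": -60.4,"dz": 0.5,"ax": 0,"ay": 0,"az": -0.35,"claw": 0},
    {"dx": -51.7,"dy": -60.4,"dz": 0.5,"ax": 0,"ay": 0,"az": -0.35,"claw": 0},
    {"dx": -51.7,"dy": -60.4,"dz": 0.5,"ax": 0,"ay": 0,"az": -0.35,"claw": 0},
  ],
  force=10,
)

```text
time_s: 1.35
position: [0.412, -0.0451, 0.2025]
orientation: [0.013, 1.0, 0.0, 0.0]
contact_force: [0.5, 0.7, 0.7]
finger_gap: 0.006
grasp_force: 0.0
```

carry_out(
  deltas=[
    {"dx": -6,"dy": -17,"dz": 0,"ax": 0,"ay": 0,"az": 0,"claw": 0},
    {"dx": -6,"dy": -17,"dz": 0,"ax": 0,"ay": 0,"az": 0,"claw": 0},
    {"dx": -6,"dy": -17,"dz": 0,"ax": 0,"ay": 0,"az": 0,"claw": 0},
    {"dx": -6,"dy": -17,"dz": 0,"ax": 0,"ay": 0,"az": 0,"claw": 0},
    {"dx": -6,"dy": -17,"dz": 5,"ax": 0,"ay": 0,"az": 0,"claw": 0},
    {"dx": -6,"dy": -17,"dz": 10,"ax": 0,"ay": 0,"az": 0,"claw": 0},
    {"dx": -6,"dy": -17,"dz": 14,"ax": 0,"ay": 0,"az": 0,"claw": 0},
    {"dx": -6,"dy": -17,"dz": 14,"ax": 0,"ay": 0,"az": 0,"claw": 0},
    {"dx": -6,"dy": -17,"dz": 14,"ax": 0,"ay": 0,"az": 0,"claw": 0},
    {"dx": -6,"dy": -17,"dz": 14,"ax": 0,"ay": 0,"az": 0,"claw": 0},
  ],
)

```text
time_s: 2.6
position: [0.4692, -0.2155, 0.0651]
orientation: [0.013, 1.0, -0.001, 0.002]
contact_force: [-0.5, -0.4, -0.4]
finger_gap: 0.005
grasp_force: 0.0
```

Run:
```python
from h import *
o=get_obs();print(o["position"],o["contact_force"])
p,W=cloud("side"); q=p[230:400,200:460];cv2.imwrite("pics/side2.png",cv2.resize(q,None,fx=3,fy=3)[...,::-1])
p,W=cloud("wrist");cv2.imwrite("pics/w2.png",p[...,::-1])
hsv=cv2.cvtColor(p,cv2.COLOR_RGB2HSV).astype(int);H,S,V=hsv[...,0],hsv[...,1],hsv[...,2]
X,Y,Z=W[...,0],W[...,1],W[...,2];N=(Y<-.18)&(Y>-.26)&(X>.5)
for c,m in(("head",(H>20)&(H<35)&(S>120)&(Z>.045)&N),("lug",(H>100)&(H<125)&(S>110)&(Z>.04)&N),("ring",((H<8)|(H>172))&(S>120)&(Z>.08)&N)):
    print(c,m.sum(),np.percentile(W[m],[2,50,98],0).round(4) if m.any() else "")
```

```text
[ 0.46924281 -0.21547439  0.06505148] [-0.49616347 -0.36934738 -0.36167071]
head 8 [[ 0.527  -0.2188  0.0506]
 [ 0.5274 -0.2188  0.0568]
 [ 0.5279 -0.2187  0.066 ]]
lug 0 
ring 0
```

View pics/side2.png

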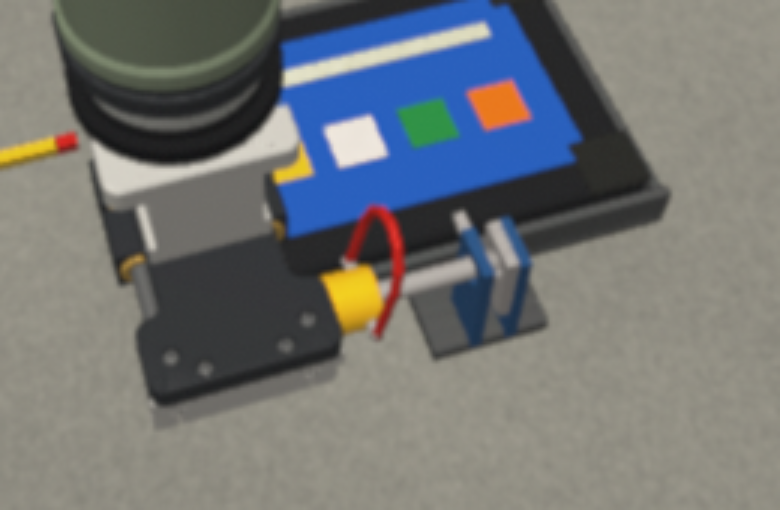

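View pics/w2.png

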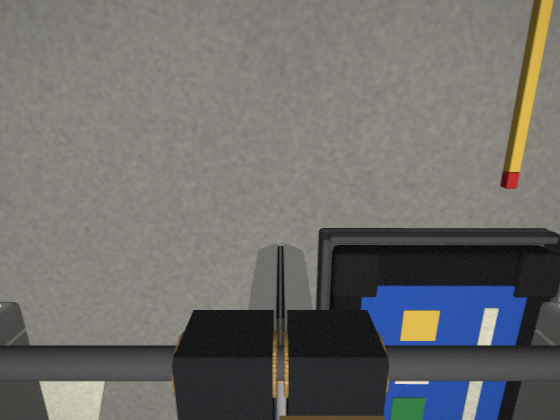

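carry_out(
  deltas=[
    {"dx": 0,"dy": -0.2,"dz": 1.0,"ax": 0,"ay": 0,"az": 0,"claw": 0},
    {"dx": -1,"dy": -0.2,"dz": 1.5,"ax": 0,"ay": 0,"az": 0,"claw": 0},
    {"dx": -2.5,"dy": -0.2,"dz": 1.5,"ax": 0,"ay": 0,"az": 0,"claw": 0},
    {"dx": -4,"dy": -0.2,"dz": 1.5,"ax": 0,"ay": 0,"az": 0,"claw": 0},
    {"dx": -4.8,"dy": -0.2,"dz": 1.5,"ax": 0,"ay": 0,"az": 0,"claw": 0},
    {"dx": -5.6,"dy": -0.2,"dz": 1.5,"ax": 0,"ay": 0,"az": 0,"claw": 0},
    {"dx": -6.4,"dy": -0.2,"dz": 1.5,"ax": 0,"ay": 0,"az": 0,"claw": 0},
    {"dx": -7.2,"dy": -0.2,"dz": 1.5,"ax": 0,"ay": 0,"az": 0,"claw": 0},
    {"dx": -7.6,"dy": -0.2,"dz": 1.5,"ax": 0,"ay": 0,"az": 0,"claw": 0},
    {"dx": -7.6,"dy": -0.2,"dz": 1.5,"ax": 0,"ay": 0,"az": 0,"claw": 0},
  ],
)

```text
time_s: 3.95
position: [0.5436, -0.2186, 0.0475]
orientation: [0.013, 1.0, -0.0, 0.0]
contact_force: [-2.9, -1.1, 1.9]
finger_gap: 0.002
grasp_force: 1.3
```

Run:
```python
from h import *
o=get_obs();print(o["position"],o["contact_force"])
p,W=cloud("side"); q=p[230:400,200:460];cv2.imwrite("pics/side3.png",cv2.resize(q,None,fx=3,fy=3)[...,::-1])
```

```text
[ 0.54356035 -0.21864783  0.04754207] [-2.90982865 -1.13139886  1.87377645]
```

View pics/side3.png

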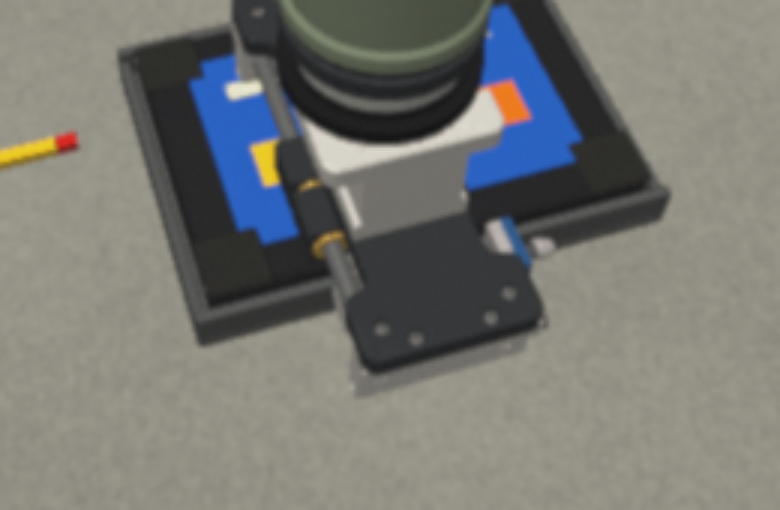

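carry_out(
  deltas=[
    {"dx": -0.4,"dy": 0,"dz": 0,"ax": 0,"ay": 0,"az": 0,"claw": 0},
    {"dx": -0.8,"dy": 0,"dz": 0,"ax": 0,"ay": 0,"az": 0,"claw": 0},
    {"dx": -1.2,"dy": 0,"dz": 0,"ax": 0,"ay": 0,"az": 0,"claw": 0},
    {"dx": -1.5,"dy": 0,"dz": 0,"ax": 0,"ay": 0,"az": 0,"claw": 0},
    {"dx": -1.7,"dy": 0,"dz": 0,"ax": 0,"ay": 0,"az": 0,"claw": 0},
    {"dx": -1.9,"dy": 0,"dz": 0,"ax": 0,"ay": 0,"az": 0,"claw": 0},
    {"dx": -2.0,"dy": 0,"dz": 0,"ax": 0,"ay": 0,"az": 0,"claw": 0},
    {"dx": -2.1,"dy": 0,"dz": 0,"ax": 0,"ay": 0,"az": 0,"claw": 0},
    {"dx": -2.2,"dy": 0,"dz": 0,"ax": 0,"ay": 0,"az": 0,"claw": 0},
    {"dx": -2.2,"dy": 0,"dz": 0,"ax": 0,"ay": 0,"az": 0,"claw": 0},
  ],
)

```text
time_s: 5.25
position: [0.5642, -0.2191, 0.0475]
orientation: [0.013, 1.0, 0.0, -0.001]
contact_force: [-7.0, -0.0, 3.7]
finger_gap: 0.003
grasp_force: 3.5
```

carry_out(
  deltas=[
    {"dx": -0.05,"dy": 0,"dz": 0,"ax": 0,"ay": 0,"az": 0,"claw": 0},
    {"dx": -0.1,"dy": 0,"dz": 0,"ax": 0,"ay": 0,"az": 0,"claw": 0},
    {"dx": -0.15,"dy": 0,"dz": 0,"ax": 0,"ay": 0,"az": 0,"claw": 0},
    {"dx": -0.2,"dy": 0,"dz": 0,"ax": 0,"ay": 0,"az": 0,"claw": 0},
    {"dx": -0.25,"dy": 0,"dz": 0,"ax": 0,"ay": 0,"az": 0,"claw": 0},
    {"dx": -0.3,"dy": 0,"dz": 0,"ax": 0,"ay": 0,"az": 0,"claw": 0},
    {"dx": -0.3,"dy": 0,"dz": 0,"ax": 0,"ay": 0,"az": 0,"claw": 0},
    {"dx": -0.3,"dy": 0,"dz": 0,"ax": 0,"ay": 0,"az": 0,"claw": 0},
    {"dx": -0.3,"dy": 0,"dz": 0,"ax": 0,"ay": 0,"az": 0,"claw": 0},
    {"dx": -0.3,"dy": 0,"dz": 0,"ax": 0,"ay": 0,"az": 0,"claw": 0},
  ],
)

```text
time_s: 6.5
position: [0.5642, -0.2191, 0.0475]
orientation: [0.013, 1.0, 0.001, -0.005]
contact_force: [-14.8, -1.1, 8.9]
finger_gap: 0.007
grasp_force: 7.3
```

carry_out(
  deltas=[
    {"dx": 2,"dy": 0,"dz": 0,"ax": 0,"ay": 0,"az": 0,"claw": 0},
    {"dx": 5,"dy": 0,"dz": 0,"ax": 0,"ay": 0,"az": 0,"claw": 0},
    {"dx": 9,"dy": 0,"dz": 0,"ax": 0,"ay": 0,"az": 0,"claw": 0},
    {"dx": 9,"dy": 0,"dz": -2,"ax": 0,"ay": 0,"az": 0,"claw": 0},
    {"dx": 9,"dy": 0,"dz": -4.5,"ax": 0,"ay": 0,"az": 0,"claw": 0},
    {"dx": 9,"dy": 0,"dz": -4.5,"ax": 0,"ay": 0,"az": 0,"claw": 0},
    {"dx": 9,"dy": 0,"dz": -4.5,"ax": 0,"ay": 0,"az": 0,"claw": 0},
    {"dx": 9,"dy": 0,"dz": -4.5,"ax": 0,"ay": 0,"az": 0,"claw": 0},
    {"dx": 9,"dy": 0,"dz": -4.5,"ax": 0,"ay": 0,"az": 0,"claw": 0},
    {"dx": 9,"dy": 0,"dz": -4.5,"ax": 0,"ay": 0,"az": 0,"claw": 0},
  ],
)

```text
time_s: 7.75
position: [0.4782, -0.2167, 0.092]
orientation: [0.013, 1.0, 0.0, -0.0]
contact_force: [-1.0, 0.7, -0.6]
finger_gap: 0.006
grasp_force: 0.0
```

Run:
```python
from h import *
o=get_obs();print(o["position"],o["contact_force"])
p,W=cloud("side"); q=p[230:400,200:460];cv2.imwrite("pics/side4.png",cv2.resize(q,None,fx=3,fy=3)[...,::-1])
hsv=cv2.cvtColor(p,cv2.COLOR_RGB2HSV).astype(int);H,S,V=hsv[...,0],hsv[...,1],hsv[...,2]
X,Y,Z=W[...,0],W[...,1],W[...,2];N=(Y<-.18)&(Y>-.26)&(X>.5)
for c,m in(("head",(H>20)&(H<35)&(S>120)&(Z>.045)&N),("lug",(H>100)&(H<125)&(S>110)&(Z>.068)&N),("ring",((H<8)|(H>172))&(S>120)&(Z>.105)&N)):
    print(c,m.sum(),np.percentile(W[m],[2,50,98],0).round(4) if m.any() else "")
```

```text
[ 0.4782294  -0.21671279  0.09201895] [-0.98971075  0.73974906 -0.6458801 ]
head 356 [[ 0.5722 -0.2309  0.056 ]
 [ 0.5809 -0.2219  0.0713]
 [ 0.5942 -0.2074  0.0754]]
lug 128 [[ 0.5061 -0.2579  0.0707]
 [ 0.6004 -0.2217  0.0736]
 [ 0.6203 -0.2071  0.2849]]
ring 87 [[ 0.5977 -0.2345  0.1057]
 [ 0.5998 -0.222   0.114 ]
 [ 0.6032 -0.2049  0.1175]]
```

View pics/side4.png

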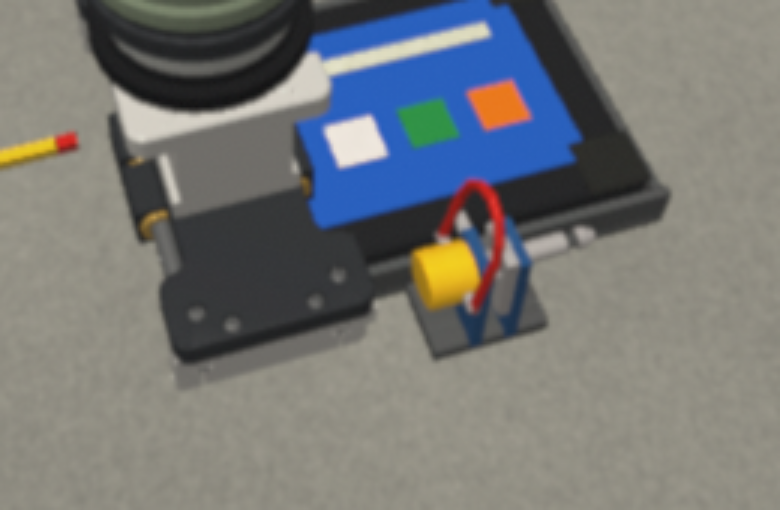

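carry_out(
  deltas=[
    {"dx": -5,"dy": 0.1,"dz": 0.4,"ax": 0,"ay": 0,"az": 0,"claw": 0},
    {"dx": -9.5,"dy": 0.1,"dz": 0.4,"ax": 0,"ay": 0,"az": 0,"claw": 0},
    {"dx": -10.5,"dy": 0.1,"dz": 0.4,"ax": 0,"ay": 0,"az": 0,"claw": 0},
    {"dx": -11.3,"dy": 0.1,"dz": 0.4,"ax": 0,"ay": 0,"az": 0,"claw": 0},
    {"dx": -12.1,"dy": 0.1,"dz": 0.4,"ax": 0,"ay": 0,"az": 0,"claw": 0},
    {"dx": -12.9,"dy": 0.1,"dz": 0.4,"ax": 0,"ay": 0,"az": 0,"claw": 0},
    {"dx": -13.7,"dy": 0.1,"dz": 0.4,"ax": 0,"ay": 0,"az": 0,"claw": 0},
    {"dx": -14.5,"dy": 0.1,"dz": 0.4,"ax": 0,"ay": 0,"az": 0,"claw": 0},
    {"dx": -15.2,"dy": 0.1,"dz": 0.4,"ax": 0,"ay": 0,"az": 0,"claw": 0},
    {"dx": -15.5,"dy": 0.1,"dz": 0.4,"ax": 0,"ay": 0,"az": 0,"claw": 0},
  ],
)

```text
time_s: 9.05
position: [0.6345, -0.2203, 0.0892]
orientation: [0.013, 1.0, -0.0, 0.001]
contact_force: [0.2, 0.1, -0.7]
finger_gap: 0.005
grasp_force: 0.0
```

carry_out(
  deltas=[
    {"dx": 0,"dy": 0,"dz": -4,"ax": 0,"ay": 0,"az": 0,"claw": 0},
    {"dx": 0,"dy": 0,"dz": -8,"ax": 0,"ay": 0,"az": 0,"claw": 0},
    {"dx": 4,"dy": 0,"dz": -12,"ax": 0,"ay": 0,"az": 0,"claw": 0},
    {"dx": 10,"dy": 0,"dz": -12,"ax": 0,"ay": 0,"az": 0,"claw": 0},
    {"dx": 16,"dy": 0,"dz": -12,"ax": 0,"ay": 0,"az": 0,"claw": 0},
    {"dx": 20,"dy": 0,"dz": -12,"ax": 0,"ay": 0,"az": 0,"claw": 0},
    {"dx": 20,"dy": 0,"dz": -12,"ax": 0,"ay": 0,"az": 0,"claw": 0},
    {"dx": 20,"dy": 0,"dz": -12,"ax": 0,"ay": 0,"az": 0,"claw": 0},
    {"dx": 20,"dy": 0,"dz": -12,"ax": 0,"ay": 0,"az": 0,"claw": 0},
    {"dx": 20,"dy": 0,"dz": -12,"ax": 0,"ay": 0,"az": 0,"claw": 0},
  ],
)

```text
time_s: 10.3
position: [0.4344, -0.2148, 0.2085]
orientation: [0.012, 1.0, 0.0, -0.0]
contact_force: [-0.0, -0.6, -0.1]
finger_gap: 0.004
grasp_force: 0.0
```

Run:
```python
from h import *
p,W=cloud("side"); q=p[230:400,200:460];cv2.imwrite("pics/side5.png",cv2.resize(q,None,fx=3,fy=3)[...,::-1])
hsv=cv2.cvtColor(p,cv2.COLOR_RGB2HSV).astype(int);H,S,V=hsv[...,0],hsv[...,1],hsv[...,2]
X,Y,Z=W[...,0],W[...,1],W[...,2];N=(Y<-.18)&(Y>-.26)&(X>.5)
for c,m in(("head",(H>20)&(H<35)&(S>120)&(Z>.045)&N),("lug",(H>100)&(H<125)&(S>110)&(Z>.068)&(Z<.08)&N),("ring",((H<8)|(H>172))&(S>120)&(Z>.03)&N)):
    print(c,m.sum(),np.percentile(W[m],[2,50,98],0).round(4) if m.any() else "")
```

```text
head 360 [[ 0.5722 -0.2312  0.0556]
 [ 0.581  -0.2218  0.0711]
 [ 0.5945 -0.2065  0.0753]]
lug 109 [[ 0.597  -0.2315  0.0694]
 [ 0.6015 -0.2191  0.0732]
 [ 0.6199 -0.2073  0.0751]]
ring 291 [[ 0.5935 -0.2395  0.0456]
 [ 0.6241 -0.2246  0.0661]
 [ 0.6464 -0.1933  0.0699]]
```

View pics/side5.png

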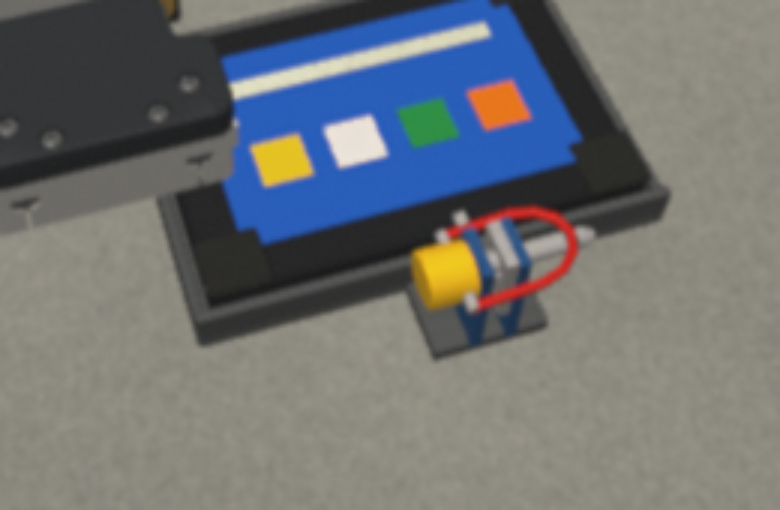

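The ring lies closed over the pin's end (575,240 in the crop), with its bar at z ≈ 0.066 m as expected. The head sits against the lug.

```bash
python3 -c "
from bench import *
print(finish_job())"
```

```text
the job is handed in; nothing more can be done
None
```

The tablet is locked in its cradle: the pin is fully home and the ring snapped down over its end. I left the empty cradle alone and handed the job in after about 10 s, with the arm clear of everything.

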